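# Set the depth stop of a lever press to a sample board

### The arm

A 7-joint arm with a two-finger parallel gripper is mounted at the origin on a cart in front of the work surface, level with it; the furniture and walls round the work are solid. World frame = base frame: x ahead of the robot, y to its left, z up, the work surface at z = 0. Lengths are in m, angles in rad, forces in N, time in s.
With the tool pointing down it reaches from about 0.4 to 0.85 m from the base axis. Payload 10.4 kg.
Tool frame: the origin (TCP) lies at the very end of the fingers, on their centre line; the grasp point (between the pads) lies 19 mm behind it; z points along the fingers, y is the direction in which the jaws open and shut (so a half turn about z gives the same grasp; the last joint's range is limited). The gripper opens to 85 mm and grips with 20 to 120 N. Pads are 22 mm wide; open, the fingers measure 114 mm over their backs; the gripper's body (76 mm by 85 mm) begins 54 mm behind the grasp point. The pads swing forward as they close: fully open they stand 13 mm farther back than shut.
Start: joints at [-1.253, 0.332, -0.065, 1.46, 0.022, 1.35, -0.088], TCP at [0.209, 0.589, 0.231] pointing down, gripper open.
Joint ranges: [-2.6, 2.6], [-0.5, 2.12], [-1.47, 1.34], [0.16, 2.42], [-1.27, 4.41], [0.06, 2.06], [-2.6, 2.6]. Speed limits (rad/s): [2.22, 2.22, 2.79, 2.79, 3.14, 3.14, 3.14].

### API

Orientations are given as a unit quaternion [x, y, z, w].
In Python, from workcell import get_obs, camera, camera_info, hand_in gives the robot as it stands.
- The arm moves only by the tool move_arm, never from a script. Its argument "moves" is a list of rows, each a list of 3 entries, a list of its own where there are three numbers: the shift along the tool's x, y, z in units of 25 mm (1.0 is 25 mm), then the turn, a rotation vector about the tool's x, y, z in degrees, then the opening, from 0 (shut) to 1 (fully open). A call has 1 to 5 rows; each row shifts and turns the commanded pose from where the row before left it, along the tool's axes as they then stand; what a row does not reach is not made up. A row lasts 1/8 s, in which the tool goes at most 62.5 mm and 10.7 degrees, less where a joint would pass 70% of its speed; a pose out of reach is approached as far as the arm can. A call is refused whole if a number of a shift passes 1 or a number of a turn 10.7, either way. A call with a gripper value outside its range is refused whole. The fingers move at their own pace and stop on an object; "squeeze" is the grip in N (left out, the last holds). Time passes only in rows, so rows that do not move let the fingers close. It gives the time, the measured TCP pose, the force and the opening at its end, in the units of the state.
- get_obs(): the state, without advancing time (a new reading comes with each control period).
- camera(name): name is "side" or "top"; returns the picture (420x560x3 uint8, red, green, blue); there is no depth.
- camera_info(name): a dict with "fx", "fy", "cx", "cy" (pixels), "origin" and "rotation" of the camera in the world. Camera axes: x right, y down, z forward; pixel columns grow to the right and rows downward; lengths in m; the calibration is good to about 2 mm. A picture is of the moment at which its call begins. camera_info takes no time and is no camera call.
- hand_in(): hands the job in, once; it reports no verdict.
The state is a dict: "clock": time; "joint_pos": joint angles; "joint_velocities": joint speeds; "tau": joint torques, N m; "position": TCP position; "ee_rot": TCP orientation; "ft_force": force on the tool from outside, world axes, zero at the start; "torque": the same for the moment, N m; "grip_width": opening from 0.0 (shut) to 1.0 (fully open).
Only numpy, scipy, OpenCV 4.12 (cv2) and the standard library are available. Lean on these libraries where they do the work, as an engineer would, in place of code of your own. Each camera call takes 0.05 s, during which the arm holds its last target. There are 200 camera calls.

### The job

Set the depth stop of the lever press to the sample board in its nest: push the lever down by its T-grip until the foot stands on the black connector and the resistance firms up, hold it there a moment without forcing it, and note how far down the ram's finger has come. Let the lever come all the way back up, then slide the stop collar up its rod by the thumb plate until its top is level with where the finger's underside was, and let go. Leave the board in the nest and the other things on the bench where they are.

Things in the scene. Friction and masses are not known exactly. Their poses are not given: they have to be found in the camera images.
- press: Grey hand lever press bolted to the bench: base plate 215 x 130 mm, column at the back, head 58 mm wide with its top 176 mm above the bench, a square steel ram through the head. Origin on the bench directly under the ram's axis; its x points from the lever side to the column (away from the robot), its y to the left, z up. All heights of the fixed press parts are the same in every start; only its place and yaw change.
- press_lever (a joint): The press lever's angle in rad: 0 = at rest, pointing 35 degrees above level toward the robot; grows as it is pushed down, to 0.9 at most. The ram goes straight down 40 mm per rad. A light spring brings it back up to 0 when let go (about 2 N at the grip at rest, some 2 N more at the far end); once the foot stands on the connector the push needed at the grip climbs steeply, by about 1.2 N per mm of grip travel.
- lever_pivot (a point): Point on the lever's hinge axis in the middle plane of the lever, 143 mm above the bench, on the right side of the head. The axis is level and runs along the press's y.
- grip (a point): Centre of the black rubber T-grip at the lever's end: a level round bar 84 mm long (along the press's y) and 26 mm thick, 160 mm from the pivot. It swings in the upright plane through the pivot along the press's x: at rest 131 mm in front of the pivot and 92 mm above it.
- foot: The press foot under the ram: an 18 mm disc, sprung up to 6 mm on a stiff spring of about 20 N/mm. Its position is that of the press's origin lowered by the ram's travel; use foot_face for its face.
- foot_face (a point): Centre of the foot's lower face; 84 mm above the bench with the ram up.
- finger_under (a point): Underside of the dark finger on the ram's top that reaches left over the depth rod, at the rod's axis (24 mm left of the ram's axis). It rides with the ram: 236 mm above the bench with the ram up, always 152 mm above the uncompressed foot's face.
- stop_top (a point): Centre of the top face of the stop collar: a dark round collar 20 mm across and 12 mm high on the upright 8 mm depth rod that stands on the press's head, left of the ram, with a ruled scale plate behind it. It slides stiffly up and down (about 6 N) and stays where it is left; top face from 191 to 233 mm above the bench. It starts low, unused. The finger comes down on its top face, and would push it down if it stood in the way.
- thumb_plate (a point): Centre of the collar's upright thumb plate, by which the collar is slid: 10 mm thick (along the press's x), 26 mm long (along y), its top 13 mm above this point and its lower edge 17 mm below. It stands on an arm 69 mm left of the rod and moves with the collar; this point lies 4 mm higher than the collar's top face.
- board: The sample: a small green circuit board, 45 x 70 mm and 12 mm high in all, lying loose in the shallow pocket of the nest under the ram, with a black connector on it. Origin at the centre of its underside.
- connector_top (a point): Centre of the top of the black connector (11 x 28 mm) on the sample board, under the foot. The nest is set at a different height each time: the connector's top is 8 to 28 mm below the raised foot.
- next_board_a: a spare small green circuit board, 45 x 70 x 12 mm, lying on the bench left of the press; to be left alone
- next_board_b: a second spare small green circuit board, 45 x 70 x 12 mm, lying on the bench to the left; to be left alone
- brush: black antistatic brush, 14 x 110 x 26 mm, on the bench right of the press; to be left alone
- pliers: pliers with yellow handles, 50 x 151 x 12 mm, on the bench left of the lever; to be left alone

How it is judged:
By the outcome, as a careful person would: the job done as asked, in the order asked, and still so for the second after the job is handed in, with the robot touching nothing.
It also fails if it takes over 72 s, if anything falls off the work surface, if the arm or the gripper's body presses on something with over 40 N, if the wrist force passes 120 N, or if a joint passes its speed limit or range.

## Working session

There is one attempt and no reset: what is moved stays moved. The work goes in short steps, Python scripts to look and compute and a tool call to move; the robot and the scene stay as the last step left them, time stands still between calls to the robot, and variables do not carry over. Pictures are saved under pics/ and viewed, about 8 in all and at most 12, crops included, and the job is handed in when it is done.

Besides the shell and the picture viewer there is one more tool, called after ">>>" in YAML: its name, and indented under it one key for each argument. move_arm: Moves the arm, as the interface text tells. Its arguments: {"type":"object","properties":{"moves":{"type":"array","items":{"type":"array"}},"squeeze":{"type":"number"}},"required":["moves"]}

```bash
mkdir -p pics; ls
python3 - <<'E'
from workcell import *
import cv2,numpy as np
for n in("side","top"):
    im=camera(n); cv2.imwrite(f"pics/{n}0.png",im[:,:,::-1]); i=camera_info(n)
    print(n,{k:np.round(v,4).tolist() for k,v in i.items()})
print(get_obs())
E
```

```text
pics
side {'fx': 510.0439, 'fy': 510.0439, 'cx': 284.051, 'cy': 217.0607, 'origin': [0.143, -0.7364, 0.5818], 'rotation': [0.8122, -0.1929, 0.1311, -0.5347]}
top {'fx': 433.6595, 'fy': 433.6595, 'cx': 284.5278, 'cy': 212.2317, 'origin': [0.4648, 0.1266, 1.0409], 'rotation': [-0.6956, 0.713, -0.0519, 0.0716]}
{'clock': 0.1, 'joint_pos': array([-1.25259256,  0.33280819, -0.06471059,  1.46088236,  0.02161081,
        1.34990566, -0.08849422]), 'joint_velocities': array([-2.36453857e-03, -1.52122744e-03,  1.72138671e-03, -3.92992590e-03,
        9.45621215e-04,  7.53517023e-05, -5.46722658e-04]), 'tau': array([ 1.03554201e-03, -6.26750135e+01,  4.89159452e-02, -3.92428458e+01,
        1.63305074e-02,  6.81694335e-03,  1.03300536e-05]), 'position': array([0.20878733, 0.58872412, 0.23058388]), 'ee_rot': array([ 1.69559709e-01,  9.85519699e-01, -6.49198156e-04, -7.74743128e-05]), 'ft_force': array([ 0.63659445, -0.47130367,  0.84557177]), 'torque': array([ 0.01408681, -0.03276175, -0.01050252]), 'grip_width': 0.997445907291422}
```

View pics/side0.png

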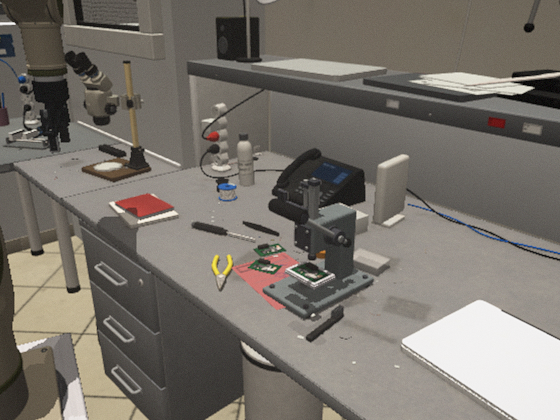

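View pics/top0.png

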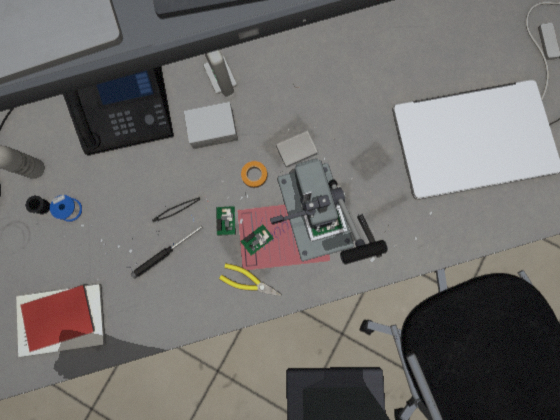

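```bash
cat > h.py <<'E'
import numpy as np,cv2
from workcell import *
from scipy.spatial.transform import Rotation as R
def ray(n,p):
    i=camera_info(n); d=np.array([(p[0]-i['cx'])/i['fx'],(p[1]-i['cy'])/i['fy'],1.])
    d=R.from_quat(i['rotation']).apply(d); return np.array(i['origin']),d
def onz(n,p,z):
    o,d=ray(n,p); return o+d*(z-o[2])/d[2]
def proj(n,P):
    i=camera_info(n); c=R.from_quat(i['rotation']).inv().apply(np.atleast_2d(P)-i['origin'])
    return np.c_[i['cx']+i['fx']*c[:,0]/c[:,2], i['cy']+i['fy']*c[:,1]/c[:,2]]
def tri(p,q):
    A,b=[],[]
    M=np.zeros((3,3));v=np.zeros(3)
    for n,x in(("side",p),("top",q)):
        o,d=ray(n,x);d/=np.linalg.norm(d);P=np.eye(3)-np.outer(d,d);M+=P;v+=P@o
    return np.linalg.solve(M,v)
E
python3 - <<'E'
from h import *
a=cv2.imread('pics/side0.png')[165:345,225:405]; b=cv2.imread('pics/top0.png')[140:290,200:400]
a=cv2.resize(a,(600,600),interpolation=cv2.INTER_CUBIC);cv2.imwrite('pics/sc.png',a)
cv2.imwrite('pics/tc.png',cv2.resize(b,(800,600),interpolation=cv2.INTER_CUBIC))
E
```

```text
(no output)
```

View pics/sc.png

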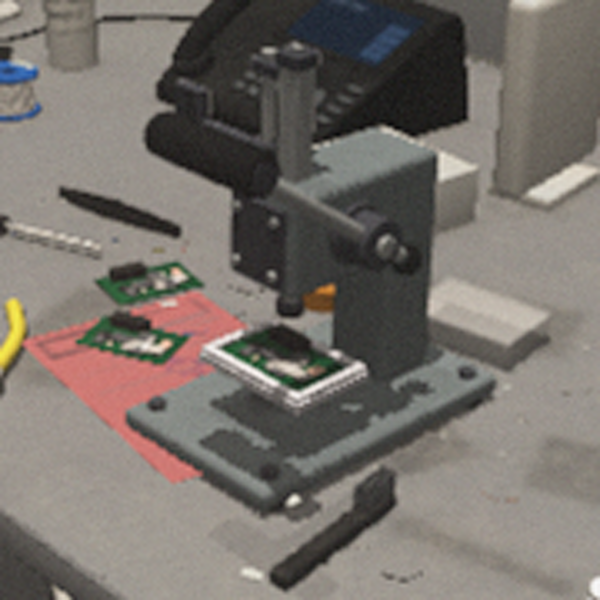

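View pics/tc.png

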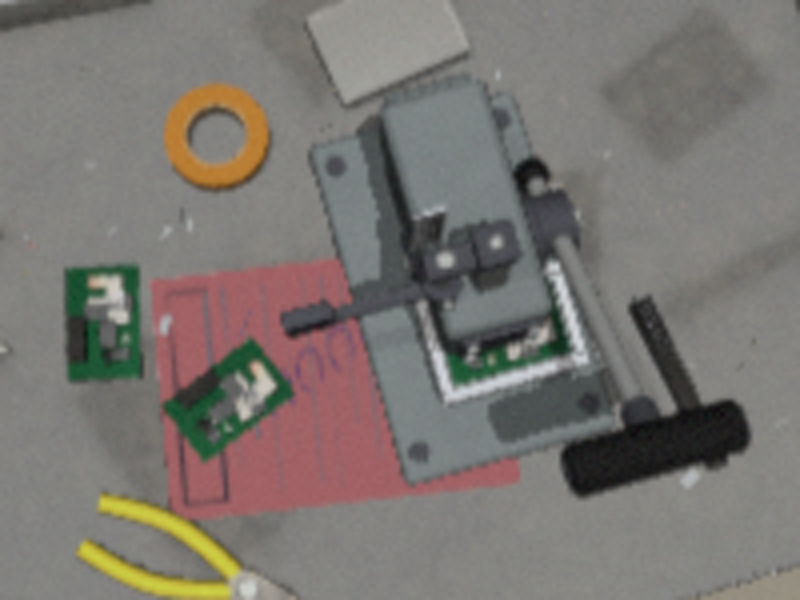

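Run:
```python
from h import *
S=lambda x,y:(225+x/3.3333,165+y/3.3333); T=lambda x,y:(200+x/4-.4,140+y/4-.4)
g=tri(S(213,155),T(656,447));print('grip tri',g, onz('top',T(656,447),.235))
e1=onz('top',T(567,470),.235);e2=onz('top',T(747,424),.235);print('ends',e1,e2,np.linalg.norm(e1-e2))
d=e1-e2;print('yaw from grip',np.degrees(np.arctan2(-d[0],d[1])))
b=[onz('top',T(*p),.012) for p in((311,150),(408,482),(508,96),(622,420))]
print(np.round(b,3)); 
for i,j in((1,0),(3,2)): v=b[j]-b[i];print('yaw base',np.degrees(np.arctan2(v[1],v[0])),np.linalg.norm(v))
print('thumb top',onz('top',T(310,318),.208),tri(S(195,92),T(310,318)))
h=onz('top',T(446,260),.25);print('rod/fing',h,'ram',onz('top',T(494,241),.25),'tri ramtop',tri(S(300,50),T(494,241)), 'fingertop',tri(S(268,58),T(446,260)))
for z in(.236,.25,.26): print(z,onz('top',T(446,260),z),onz('top',T(494,241),z))
```

```text
grip tri [0.53063696 0.00274721 0.23490646] [0.53005075 0.00303469 0.235     ]
ends [0.52045194 0.04447751 0.235     ] [ 0.53964126 -0.03938983  0.235     ] 0.08603465376149098
yaw from grip 12.887753315752796
[[ 0.735  0.169  0.012]
 [ 0.531  0.116  0.012]
 [ 0.765  0.048  0.012]
 [ 0.565 -0.012  0.012]]
yaw base 14.704813295936077 0.2104806266899854
yaw base 16.53815863600997 0.20922208708803813
thumb top [0.59904009 0.16303529 0.208     ] [0.60059958 0.16264278 0.20548692]
rod/fing [0.61780959 0.09756924 0.25      ] ram [0.62616986 0.07503121 0.25      ] tri ramtop [0.62535236 0.07518738 0.25698803] fingertop [0.6180676  0.09764947 0.24630473]
0.236 [0.62051814 0.09705543 0.236     ] [0.62902639 0.07411844 0.236     ]
0.25 [0.61780959 0.09756924 0.25      ] [0.62616986 0.07503121 0.25      ]
0.26 [0.61587492 0.09793625 0.26      ] [0.62412948 0.07568319 0.26      ]
```

The pictures show the press turned about 15.5°. Grip, ram top and thumb plate agree with the stated sizes: the grip is at z 0.235 in both views, and its ends are 86 mm apart. I'm setting out toward the grip.

>>> move_arm:
  moves:
    - [[-1,-0.9,-0.7],[0,0,10],0]
    - [[-1,-0.5,-0.7],[0,0,10],0]
    - [[-1,-0.2,-0.7],[0,0,10],0]
    - [[-1,0,-0.7],[0,0,10],0]
    - [[-1,0,-0.5],[0,0,10],0]

```text
clock: 0.72
position: [0.2861, 0.4752, 0.3142]
ee_rot: [0.573, 0.82, 0.0, 0.0]
ft_force: [-0.7, 0.2, 0.2]
grip_width: -0.004
```

```bash
cat >> h.py <<'E'
def rel(P,head=15.5):
    o=get_obs();r=R.from_quat(o['ee_rot']);s=r.inv().apply(np.array(P)-o['position'])/.025
    c=np.cos(np.radians(head));s_=np.sin(np.radians(head))
    y=np.array([c,s_,0]);z=np.array([0,0,-1]);D=R.from_matrix(np.c_[np.cross(y,z),y,z])
    print('t',round(o['clock'],2),'pos',o['position'].round(4),'shift units',s.round(2),'turn deg',np.degrees((r.inv()*D).as_rotvec()).round(2),'F',o['ft_force'].round(2),'q',o['joint_pos'].round(2),'g',round(o['grip_width'],2))
E
python3 -c "
from h import *
rel([.530,.003,.275])"
```

```text
t 0.72 pos [0.2861 0.4752 0.3142] shift units [-21.09   2.66   1.57] turn deg [ 0.   -0.    4.63] F [-0.71  0.21  0.25] q [-1.19  0.14  0.09  1.52 -0.01  1.48 -0.75] g -0.0
```

>>> move_arm:
  moves:
    - [[-1,0.2,0],[0,0,4.6],0]
    - [[-1,0.2,0],[0,0,0],0]
    - [[-1,0.2,0],[0,0,0],0]
    - [[-1,0.2,0],[0,0,0],0]
    - [[-1,0.2,0],[0,0,0],0]

```text
clock: 1.35
position: [0.3458, 0.3627, 0.3135]
ee_rot: [0.603, 0.798, -0.0, -0.0]
ft_force: [-0.4, 0.3, 0.3]
grip_width: -0.003
```

>>> move_arm:
  moves:
    - [[-1,0.2,0],[0,0,0],0]
    - [[-1,0.2,0],[0,0,0],0]
    - [[-1,0.2,0],[0,0,0],0]
    - [[-1,0.2,0],[0,0,0],0]
    - [[-1,0.2,0],[0,0,0],0]

```text
clock: 1.98
position: [0.404, 0.2493, 0.3135]
ee_rot: [0.603, 0.798, -0.0, -0.0]
ft_force: [-0.1, -0.3, -0.1]
grip_width: 0.0
```

>>> move_arm:
  moves:
    - [[-1,0,0],[0,0,0],0]
    - [[-1,0,0],[0,0,0],0]
    - [[-1,0,0],[0,0,0],0]
    - [[-1,0,0],[0,0,0],0]
    - [[-1,0,0],[0,0,0],0]

```text
clock: 2.6
position: [0.438, 0.1291, 0.3136]
ee_rot: [0.603, 0.798, -0.0, -0.0]
ft_force: [-0.1, 0.2, 0.7]
grip_width: -0.001
```

```bash
python3 -c "
from h import *
rel([.530,.003,.275])"
```

```text
t 2.6 pos [0.438  0.1291 0.3136] shift units [-5.86  2.16  1.54] turn deg [-0.02 -0.    0.37] F [-0.13  0.18  0.66] q [-0.85 -0.11  0.43  1.76  0.04  1.48 -0.15] g -0.0
```

>>> move_arm:
  moves:
    - [[-1,0.4,0],[0,0,0.4],0]
    - [[-1,0.4,0],[0,0,0],0]
    - [[-1,0.4,0],[0,0,0],0]
    - [[-1,0.4,0.3],[0,0,0],0]
    - [[-1,0.4,0.5],[0,0,0],0]

```text
clock: 3.22
position: [0.5202, 0.0223, 0.2936]
ee_rot: [0.605, 0.796, 0.0, 0.0]
ft_force: [-0.0, 0.4, 0.1]
grip_width: 0.003
```

>>> move_arm:
  moves:
    - [[-0.7,0.1,0.7],[0,0,0],0]
    - [[0,0,0.4],[0,0,0],0]
    - [[0,0,0],[0,0,0],0]
    - [[0,0,0],[0,0,0],0]

```text
clock: 3.72
position: [0.5267, 0.0077, 0.2669]
ee_rot: [0.605, 0.796, 0.0, 0.0]
ft_force: [-0.5, 0.2, 0.1]
grip_width: -0.001
```

Run:
```python
from h import *
rel([.530,.003,.248])
t=camera('top')[:,:,::-1];s=camera('side')[:,:,::-1]
a=cv2.resize(s[165:285,235:395],(800,600),interpolation=cv2.INTER_CUBIC);cv2.imwrite('pics/s1.png',a)
```

```text
t 3.73 pos [0.5267 0.0077 0.2669] shift units [-0.22  0.07  0.76] turn deg [ 0.04 -0.03  0.05] F [-0.53  0.24  0.08] q [-0.68  0.09  0.63  1.7  -0.05  1.37  0.22] g -0.0
```

View pics/s1.png

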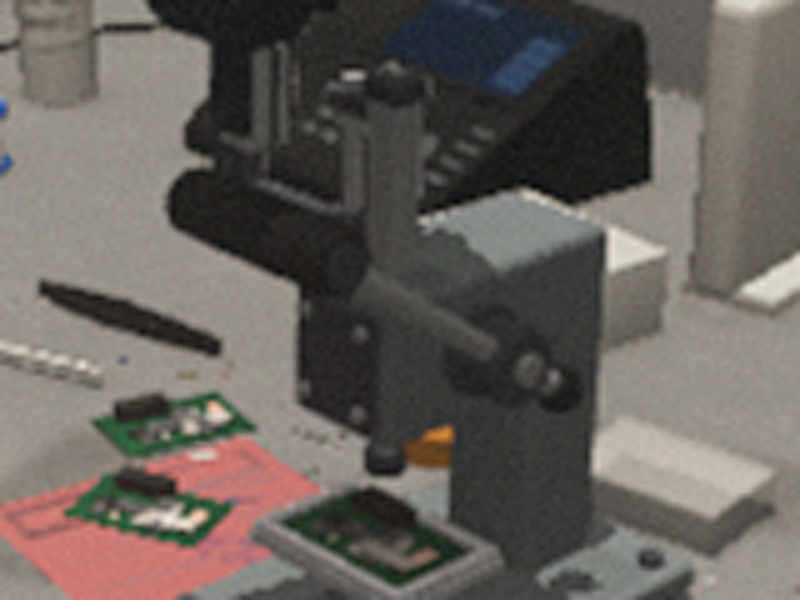

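Run:
```python
from h import *
P=get_obs()['position']
f=lambda q:((q-[235,165])*5).round()
print(f(proj('side',[P,P+[0,0,.05],[.530,.003,.235],[.5188,.0435,.235],[.5412,-.0375,.235]])))
```

```text
[[253. 145.]
 [254.   9.]
 [266. 233.]
 [188. 200.]
 [349. 268.]]
```

>>> move_arm:
  moves:
    - [[-0.1,0.05,0.3],[0,0,0],0]
    - [[-0.1,0,0.3],[0,0,0],0]
    - [[0,0,0.1],[0,0,0],0]
    - [[0,0,0],[0,0,0],0]

```text
clock: 4.32
position: [0.5291, 0.0022, 0.2485]
ee_rot: [0.606, 0.796, -0.0, -0.0]
ft_force: [0.0, 1.0, 0.5]
grip_width: -0.001
```

>>> move_arm:
  moves:
    - [[0,0,0.05],[0,0,0],0]
    - [[0,0,0.05],[0,0,0],0]
    - [[0,0,0],[0,0,0],0]

```text
clock: 4.7
position: [0.529, 0.0022, 0.2465]
ee_rot: [0.606, 0.796, -0.0, -0.0]
ft_force: [-4.6, -1.5, 5.1]
grip_width: 0.0
```

>>> move_arm:
  moves:
    - [[0,-0.03,0.05],[0,0,0],0]
    - [[0,-0.03,0.05],[0,0,0],0]
    - [[0,0,0],[0,0,0],0]

```text
clock: 5.08
position: [0.5276, 0.0018, 0.244]
ee_rot: [0.606, 0.796, -0.0, -0.0]
ft_force: [-4.8, -1.7, 6.1]
grip_width: -0.001
```

>>> move_arm:
  moves:
    - [[0,-0.16,0.2],[0,0,0],0]
    - [[0,-0.13,0.2],[0,0,0],0]
    - [[0,-0.12,0.2],[0,0,0],0]
    - [[0,0,0],[0,0,0],0]

```text
clock: 5.58
position: [0.5177, -0.0009, 0.2284]
ee_rot: [0.605, 0.796, -0.0, -0.0]
ft_force: [-3.3, -0.9, 4.6]
grip_width: -0.002
```

```bash
cat >> h.py <<'E'
def lev():
    F=[]
    o=get_obs();F=o['ft_force'];z=o['position'][2]
    a=np.arcsin((z-.156)/.16);th=np.radians(35)-a
    fx=F[0]*.964+F[1]*.267
    print('z',z.round(4),'a',np.degrees(a).round(2),'travel mm',(40*th).round(2),'push N',(F[2]*np.cos(a)+fx*np.sin(a)).round(2),'F',fx.round(2),F[2].round(2),"dx'",160*(np.cos(a)-np.cos(np.radians(35))))
E
python3 - <<'E'
from h import *
lev()
i=camera('side')[:,:,::-1];camera('top');lev();cv2.imwrite('pics/s2.png',i)
rel([.529,.002,.248])
E
```

```text
z 0.2284 a 26.91 travel mm 5.65 push N 2.56 F -3.43 4.61 dx' 11.61403932990499
z 0.2288 a 27.08 travel mm 5.53 push N 2.62 F -2.96 4.45 dx' 11.400988088906221
t 5.67 pos [ 0.5179 -0.0008  0.2288] shift units [-0.01  0.46 -0.77] turn deg [-0.   -0.01 -0.02] F [-3.07  0.    4.45] q [-0.67  0.09  0.63  1.77 -0.06  1.29  0.24] g 0.0
```

>>> move_arm:
  moves:
    - [[0,-0.1,0.2],[0,0,0],0]
    - [[0,-0.06,0.12],[0,0,0],0]
    - [[0,0,0],[0,0,0],0]

```text
clock: 6.05
position: [0.514, -0.0019, 0.2206]
ee_rot: [0.605, 0.796, -0.0, -0.0]
ft_force: [-2.6, -1.1, 4.3]
grip_width: -0.0
```

>>> move_arm:
  moves:
    - [[0,-0.05,0.1],[0,0,0],0]
    - [[0,0,0],[0,0,0],0]

```text
clock: 6.3
position: [0.5129, -0.0022, 0.2181]
ee_rot: [0.605, 0.796, 0.0, -0.0]
ft_force: [-2.2, -0.5, 4.0]
grip_width: -0.002
```

>>> move_arm:
  moves:
    - [[0,-0.05,0.1],[0,0,0],0]
    - [[0,0,0],[0,0,0],0]

```text
clock: 6.55
position: [0.5117, -0.0026, 0.2156]
ee_rot: [0.605, 0.796, 0.0, -0.0]
ft_force: [-2.0, -0.2, 3.4]
grip_width: -0.0
```

```bash
python3 -c "
from h import *
lev()"
```

```text
z 0.2156 a 21.87 travel mm 9.16 push N 2.4 F -2.0 3.39 dx' 17.415634297757432
```

>>> move_arm:
  moves:
    - [[0,-0.04,0.1],[0,0,0],0]
    - [[0,0,0],[0,0,0],0]

```text
clock: 6.8
position: [0.5106, -0.0029, 0.2131]
ee_rot: [0.605, 0.796, -0.0, -0.0]
ft_force: [-2.6, -0.3, 2.7]
grip_width: -0.001
```

>>> move_arm:
  moves:
    - [[0,-0.04,0.1],[0,0,0],0]
    - [[0,0,0],[0,0,0],0]

```text
clock: 7.05
position: [0.5097, -0.0032, 0.2106]
ee_rot: [0.605, 0.796, -0.0, -0.0]
ft_force: [-3.1, -0.0, 3.4]
grip_width: 0.001
```

Run:
```python
from h import *
lev()
i=camera('side')[:,:,::-1]
cv2.imwrite('pics/s3.png',cv2.resize(i[200:290,265:385],(800,600),interpolation=cv2.INTER_CUBIC))
```

```text
z 0.2106 a 19.94 travel mm 10.51 push N 2.14 F -2.99 3.36 dx' 19.339404518992946
```

View pics/s3.png

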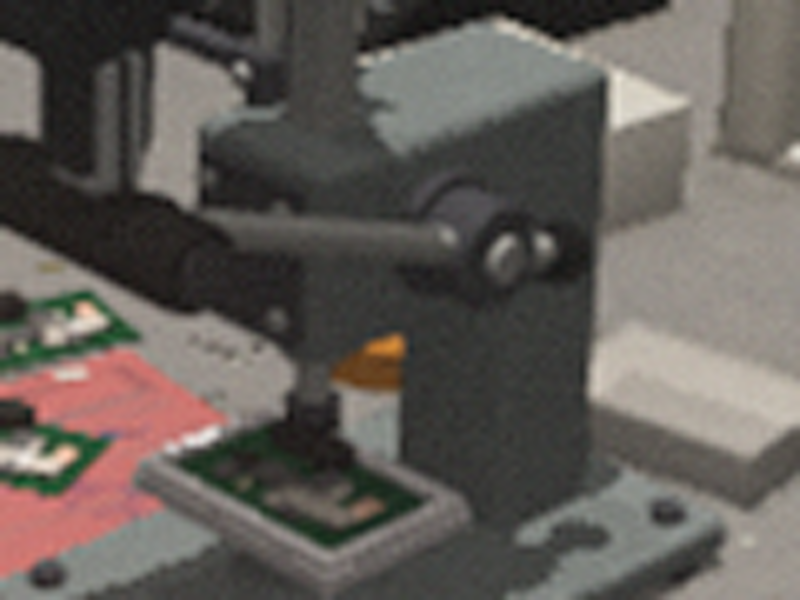

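The foot, at (315,415) in the crop, now looks almost on the connector, at (320,440). I'm switching to finer steps.

>>> move_arm:
  moves:
    - [[0,-0.03,0.06],[0,0,0],0]
    - [[0,0,0],[0,0,0],0]

```text
clock: 7.35
position: [0.5091, -0.0033, 0.2092]
ee_rot: [0.605, 0.796, 0.0, 0.0]
ft_force: [-2.6, -0.3, 3.0]
grip_width: 0.002
```

>>> move_arm:
  moves:
    - [[0,-0.03,0.06],[0,0,0],0]
    - [[0,0,0],[0,0,0],0]

```text
clock: 7.6
position: [0.5084, -0.0035, 0.2077]
ee_rot: [0.605, 0.796, 0.0, 0.0]
ft_force: [-1.7, 0.8, 3.7]
grip_width: 0.003
```

```bash
python3 -c "
from h import *
lev()"
```

```text
z 0.2077 a 18.86 travel mm 11.27 push N 3.09 F -1.38 3.73 dx' 20.349259687182144
```

>>> move_arm:
  moves:
    - [[0,-0.02,0.06],[0,0,0],0]
    - [[0,0,0],[0,0,0],0]

```text
clock: 7.85
position: [0.5078, -0.0037, 0.2062]
ee_rot: [0.605, 0.796, -0.0, -0.0]
ft_force: [-2.2, 0.4, 3.7]
grip_width: 0.002
```

>>> move_arm:
  moves:
    - [[0,-0.02,0.06],[0,0,0],0]
    - [[0,0,0],[0,0,0],0]

```text
clock: 8.1
position: [0.5072, -0.0038, 0.2047]
ee_rot: [0.605, 0.796, -0.0, -0.0]
ft_force: [-2.6, 0.8, 3.7]
grip_width: -0.0
```

```bash
python3 -c "
from h import *
lev()"
```

```text
z 0.2047 a 17.7 travel mm 12.08 push N 2.85 F -2.3 3.72 dx' 21.359375580278837
```

>>> move_arm:
  moves:
    - [[0,-0.02,0.06],[0,0,0],0]
    - [[0,0,0],[0,0,0],0]

```text
clock: 8.35
position: [0.5068, -0.0039, 0.2032]
ee_rot: [0.605, 0.796, -0.0, -0.0]
ft_force: [-2.9, 0.1, 3.4]
grip_width: 0.0
```

>>> move_arm:
  moves:
    - [[0,-0.02,0.06],[0,0,0],0]
    - [[0,0,0],[0,0,0],0]

```text
clock: 8.6
position: [0.5063, -0.0041, 0.2017]
ee_rot: [0.605, 0.796, -0.0, -0.0]
ft_force: [-2.8, -0.2, 2.9]
grip_width: 0.003
```

```bash
python3 -c "
from h import *
lev()"
```

```text
z 0.2017 a 16.58 travel mm 12.86 push N 2.01 F -2.72 2.91 dx' 22.283082435453192
```

>>> move_arm:
  moves:
    - [[0,-0.025,0.06],[0,0,0],0]
    - [[0,0,0],[0,0,0],0]

```text
clock: 8.85
position: [0.5058, -0.0042, 0.2002]
ee_rot: [0.605, 0.796, 0.0, 0.0]
ft_force: [-1.0, 0.1, 1.3]
grip_width: 0.002
```

>>> move_arm:
  moves:
    - [[0,-0.025,0.06],[0,0,0],0]
    - [[0,0,0],[0,0,0],0]

```text
clock: 9.1
position: [0.5053, -0.0044, 0.1987]
ee_rot: [0.605, 0.796, 0.0, 0.0]
ft_force: [-1.8, 0.9, 2.5]
grip_width: -0.005
```

>>> move_arm:
  moves:
    - [[0,-0.02,0.06],[0,0,0],0]
    - [[0,0,0],[0,0,0],0]

```text
clock: 9.35
position: [0.5047, -0.0045, 0.1972]
ee_rot: [0.605, 0.796, 0.0, 0.0]
ft_force: [-0.5, 0.3, 2.6]
grip_width: 0.0
```

>>> move_arm:
  moves:
    - [[0,-0.02,0.06],[0,0,0],0]
    - [[0,0,0],[0,0,0],0]

```text
clock: 9.6
position: [0.5042, -0.0046, 0.1957]
ee_rot: [0.605, 0.796, 0.0, -0.0]
ft_force: [-0.9, -0.2, 2.1]
grip_width: -0.003
```

>>> move_arm:
  moves:
    - [[0,-0.02,0.06],[0,0,0],0]
    - [[0,0,0],[0,0,0],0]

```text
clock: 9.85
position: [0.5038, -0.0047, 0.1944]
ee_rot: [0.605, 0.796, 0.0, 0.0]
ft_force: [-1.9, 0.7, 5.9]
grip_width: 0.005
```

Run:
```python
from h import *
lev()
i=camera('side')[:,:,::-1]
cv2.imwrite('pics/s4.png',cv2.resize(i[190:280,255:375],(800,600),interpolation=cv2.INTER_CUBIC))
```

```text
z 0.1944 a 13.89 travel mm 14.74 push N 5.3 F -1.59 5.86 dx' 24.25659092556394
```

View pics/s4.png

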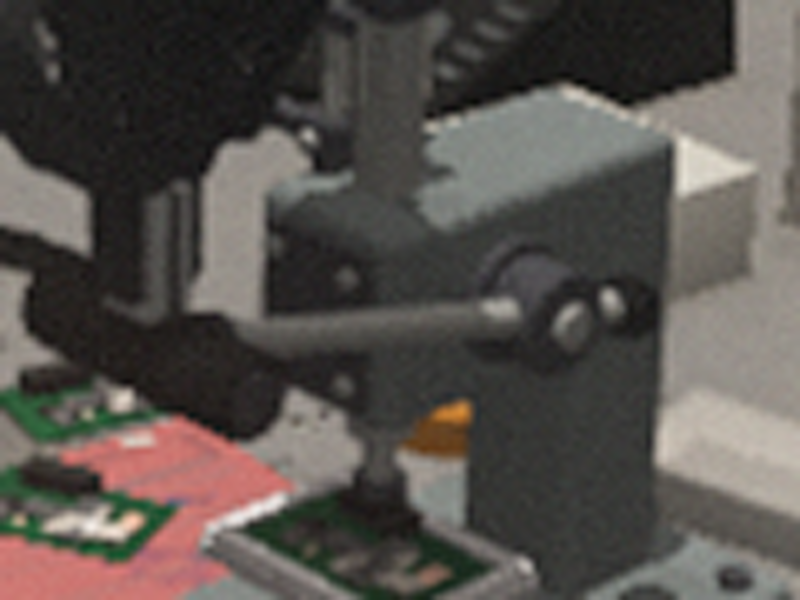

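>>> move_arm:
  moves:
    - [[0,-0.01,0.04],[0,0,0],0]
    - [[0,0,0],[0,0,0],0]

```text
clock: 10.15
position: [0.5036, -0.0048, 0.1936]
ee_rot: [0.605, 0.796, 0.0, 0.0]
ft_force: [-2.1, -0.3, 5.6]
grip_width: 0.0
```

>>> move_arm:
  moves:
    - [[0,0,0],[0,0,0],0]
    - [[0,0,0],[0,0,0],0]

```text
clock: 10.4
position: [0.5036, -0.0048, 0.1936]
ee_rot: [0.605, 0.796, 0.0, 0.0]
ft_force: [-2.2, 0.7, 6.2]
grip_width: 0.001
```

```bash
python3 -c "
from h import *
for _ in range(4): lev();camera('top')"
```

```text
z 0.1936 a 13.6 travel mm 14.94 push N 5.56 F -1.91 6.18 dx' 24.448379738642423
z 0.1936 a 13.59 travel mm 14.95 push N 5.73 F -1.72 6.31 dx' 24.455954135437228
z 0.1936 a 13.59 travel mm 14.95 push N 5.64 F -2.22 6.33 dx' 24.455774936080967
z 0.1936 a 13.59 travel mm 14.95 push N 5.81 F -2.41 6.56 dx' 24.457630777866015
```

>>> move_arm:
  moves:
    - [[0,-0.01,0.04],[0,0,0],0]
    - [[0,0,0],[0,0,0],0]
    - [[0,0,0],[0,0,0],0]
    - [[0,0,0],[0,0,0],0]
    - [[0,0,0],[0,0,0],0]

```text
clock: 11.22
position: [0.5034, -0.0049, 0.1927]
ee_rot: [0.605, 0.796, 0.0, 0.0]
ft_force: [-2.8, 0.6, 7.4]
grip_width: -0.002
```

```bash
python3 -c "
from h import *
for _ in range(4): lev();camera('top')
rel([.529,.002,.265])
cv2.imwrite('pics/top_held.png',camera('top')[:,:,::-1]);cv2.imwrite('pics/side_held.png',camera('side')[:,:,::-1])"
```

```text
z 0.1927 a 13.25 travel mm 15.18 push N 6.65 F -2.57 7.44 dx' 24.675093814444846
z 0.1927 a 13.26 travel mm 15.18 push N 6.46 F -3.08 7.36 dx' 24.66992479655847
z 0.1927 a 13.26 travel mm 15.18 push N 6.46 F -3.27 7.41 dx' 24.671587004627806
z 0.1927 a 13.26 travel mm 15.18 push N 7.74 F -2.75 8.6 dx' 24.668989677566913
t 11.43 pos [ 0.5034 -0.0049  0.1927] shift units [-0.01  1.06 -2.89] turn deg [ 0.02 -0.01 -0.03] F [-2.59  0.29  6.66] q [-0.67  0.08  0.63  1.86 -0.05  1.21  0.24] g 0.0
```

The resistance climbs about 1.2 N per mm past z≈0.1957. At the hold the ram had travelled 15.2 mm, with first contact at about 14.4 mm. That puts the finger's underside at about 221 mm. Now I'll let the lever back up along its arc.

>>> move_arm:
  moves:
    - [[0,0.07,-0.3],[0,0,0],0]
    - [[0,0.08,-0.3],[0,0,0],0]
    - [[0,0.09,-0.3],[0,0,0],0]
    - [[0,0.1,-0.3],[0,0,0],0]
    - [[0,0.12,-0.3],[0,0,0],0]

```text
clock: 12.15
position: [0.5145, -0.0018, 0.2303]
ee_rot: [0.605, 0.796, 0.0, -0.0]
ft_force: [1.1, 0.0, 1.2]
grip_width: -0.002
```

>>> move_arm:
  moves:
    - [[0,0.15,-0.3],[0,0,0],0]
    - [[0,0.17,-0.3],[0,0,0],0]
    - [[0,0.2,-0.3],[0,0,0],0]
    - [[0,0.1,-0.5],[0,0,0],0]
    - [[0,0,-1],[0,0,0],0]

```text
clock: 12.78
position: [0.5289, 0.0023, 0.2899]
ee_rot: [0.605, 0.796, -0.001, -0.001]
ft_force: [-0.4, 0.1, 0.4]
grip_width: -0.0
```

>>> move_arm:
  moves:
    - [[0,0,-0.7],[0,0,0],0.4]
    - [[0,0,-0.5],[0,0,0],0.4]
    - [[0.3,0.2,0],[0,0,0],0.4]
    - [[1,0.3,0],[0,0,0],0.5]
    - [[0,0,0],[0,0,0],0.5]

```text
clock: 13.4
position: [0.5323, 0.0398, 0.3186]
ee_rot: [0.604, 0.797, -0.001, -0.001]
ft_force: [-0.9, -0.7, -0.3]
grip_width: 0.495
```

```bash
python3 -c "
from h import *
rel([.600,.163,.176])
cv2.imwrite('pics/side_up.png',camera('side')[:,:,::-1])
print(proj('side',[[.530,.003,.235]]))"
```

```text
t 13.4 pos [0.5323 0.0398 0.3186] shift units [4.01 3.95 5.7 ] turn deg [-0.1  -0.03  0.2 ] F [-0.95 -0.7  -0.31] q [-0.72  0.09  0.61  1.59 -0.05  1.48  0.17] g 0.49
[[288.16194708 211.51188147]]
```

>>> move_arm:
  moves:
    - [[1,1,0],[0,0,0],0.5]
    - [[1,1,0],[0,0,0],0.5]
    - [[1,1,0],[0,0,0],0.5]
    - [[1,0.9,0.3],[0,0,0],0.5]
    - [[0,0,1],[0,0,0],0.5]

```text
clock: 14.08
position: [0.6008, 0.1617, 0.2865]
ee_rot: [0.604, 0.797, 0.0, 0.0]
ft_force: [-0.0, -0.4, -0.5]
grip_width: 0.493
```

>>> move_arm:
  moves:
    - [[0,0,1],[0,0,0],0.5]
    - [[0,0,0.7],[0,0,0],0.5]
    - [[0,0,0],[0,0,0],0.5]
    - [[0,0,0],[0,0,0],0.5]

```text
clock: 14.58
position: [0.6004, 0.1592, 0.2458]
ee_rot: [0.606, 0.796, 0.001, 0.0]
ft_force: [-0.2, 0.7, 0.3]
grip_width: 0.505
```

Run:
```python
from h import *
rel([.600,.1635,.176])
t=camera('top')[:,:,::-1];s=camera('side')[:,:,::-1]
c=lambda i,x,y:cv2.resize(i[y:y+100,x:x+66],(396,600),interpolation=cv2.INTER_CUBIC)
cv2.imwrite('pics/c5.png',np.hstack([c(s,255,140),c(t,240,180)]))
o=get_obs()['position'];q=np.array([[.600,.1635,.208]])
print((proj('side',q)-[255,140])*6,(proj('top',q)-[240,180])*6,(proj('side',o)-[255,140])*6,(proj('top',o)-[240,180])*6)
```

```text
t 14.57 pos [0.6004 0.1592 0.2458] shift units [0.17 0.03 2.79] turn deg [ 0.07 -0.01 -0.04] F [-0.18  0.72  0.35] q [-0.76  0.34  0.55  1.48 -0.18  1.37  0.07] g 0.51
[[164.89628117 308.84648784]] [[221.11328629 231.71776682]] [[172.20589722 209.26577993]] [[228.97295354 210.4449092 ]]
```

View pics/c5.png

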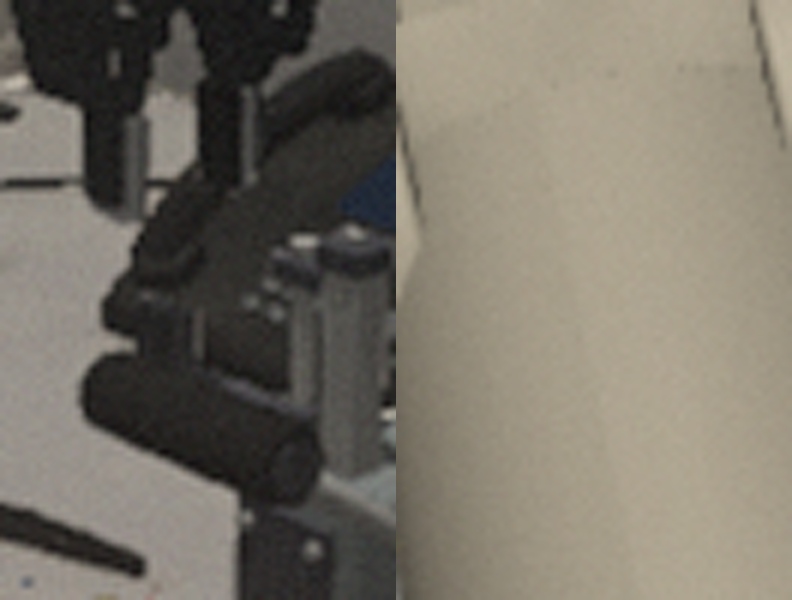

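>>> move_arm:
  moves:
    - [[0.1,0,0.7],[0,0,0],0.5]
    - [[0.1,0,0.7],[0,0,0],0.5]
    - [[0,0,0.7],[0,0,0],0.5]
    - [[0,0,0.5],[0,0,0],0.5]
    - [[0,0,0],[0,0,0],0.35]

```text
clock: 15.3
position: [0.598, 0.1639, 0.1785]
ee_rot: [0.606, 0.796, -0.001, -0.0]
ft_force: [0.3, -0.8, -0.8]
grip_width: 0.348
```

>>> move_arm:
  moves:
    - [[0,0,0],[0,0,0],0.25]
    - [[0,0,0],[0,0,0],0.2]
    - [[0,0,0],[0,0,0],0.16]
    - [[0,0,0],[0,0,0],0.14]
    - [[0,0,0],[0,0,0],0.14]
  squeeze: 25

```text
clock: 15.92
position: [0.5996, 0.1644, 0.1805]
ee_rot: [0.605, 0.796, 0.001, 0.001]
ft_force: [6.0, 1.2, 0.1]
grip_width: 0.141
```

>>> move_arm:
  moves:
    - [[0,0.05,0],[0,0,0],0.14]
    - [[0,0,0],[0,0,0],0.14]
    - [[0,0,0],[0,0,0],0.14]

```text
clock: 16.3
position: [0.5998, 0.1645, 0.1799]
ee_rot: [0.605, 0.796, 0.0, -0.0]
ft_force: [1.6, 0.7, 1.3]
grip_width: 0.14
```

>>> move_arm:
  moves:
    - [[0,0.02,0],[0,0,0],0.1]
    - [[0,0,0],[0,0,0],0.05]
    - [[0,0,0],[0,0,0],0]
    - [[0,0,0],[0,0,0],0]

```text
clock: 16.8
position: [0.6004, 0.1647, 0.18]
ee_rot: [0.605, 0.796, 0.0, 0.0]
ft_force: [3.2, 2.7, 2.3]
grip_width: 0.115
```

>>> move_arm:
  moves:
    - [[0,0,-0.2],[0,0,0],0]
    - [[0,0,-0.2],[0,0,0],0]
    - [[0,0,-0.2],[0,0,0],0]
    - [[0,0,-0.2],[0,0,0],0]
    - [[0,0,-0.2],[0,0,0],0]

```text
clock: 17.42
position: [0.6003, 0.1646, 0.2039]
ee_rot: [0.605, 0.796, -0.0, 0.0]
ft_force: [7.5, 2.0, -7.3]
grip_width: 0.111
```

>>> move_arm:
  moves:
    - [[0,0,-0.08],[0,0,0],0]
    - [[0,0,0],[0,0,0],0]
    - [[0,0,0],[0,0,0],0]

```text
clock: 17.8
position: [0.6003, 0.1646, 0.2061]
ee_rot: [0.605, 0.796, -0.0, 0.0]
ft_force: [5.2, 2.2, -4.1]
grip_width: 0.11
```

Run:
```python
from h import *
rel([.600,.1635,.208])
s=camera('side')[:,:,::-1]
cv2.imwrite('pics/c6.png',cv2.resize(s[140:230,255:345],(600,600),interpolation=cv2.INTER_CUBIC))
```

```text
t 17.8 pos [0.6003 0.1646 0.2061] shift units [-0.04 -0.02 -0.07] turn deg [-0.01  0.01 -0.03] F [ 5.23  2.19 -4.11] q [-0.76  0.37  0.54  1.53 -0.19  1.3   0.07] g 0.11
```

View pics/c6.png

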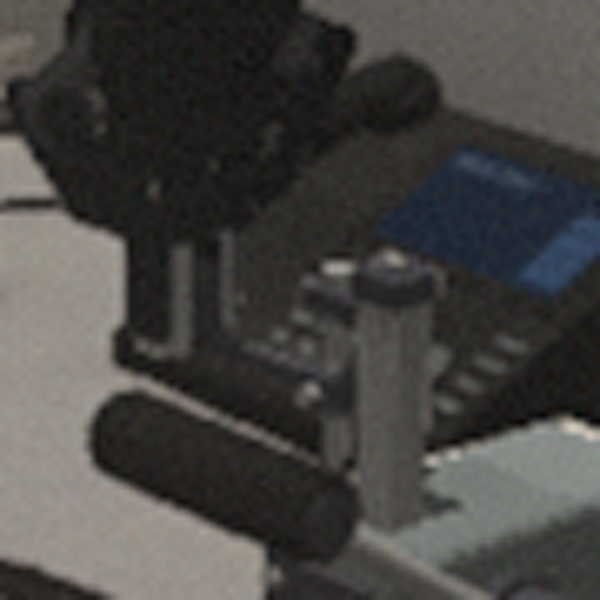

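>>> move_arm:
  moves:
    - [[0,0,0],[0,0,0],0.2]
    - [[0,0,0],[0,0,0],0.4]
    - [[0,0,0],[0,0,0],0.4]
    - [[0,0,-0.8],[0,0,0],0.4]
    - [[0,0,-0.8],[0,0,0],0.4]

```text
clock: 18.48
position: [0.6, 0.1645, 0.2472]
ee_rot: [0.605, 0.796, -0.0, -0.0]
ft_force: [0.0, 0.3, 0.7]
grip_width: 0.398
```

>>> move_arm:
  moves:
    - [[0,0,-0.2],[0,0,0],0]
    - [[0,0,0],[0,0,0],0]
    - [[0,0,0],[0,0,0],0]
    - [[0,0,0.3],[0,0,0],0]
    - [[0,0,0],[0,0,0],0]

```text
clock: 19.1
position: [0.5998, 0.1645, 0.243]
ee_rot: [0.605, 0.796, -0.001, -0.001]
ft_force: [-0.3, -0.5, 0.3]
grip_width: -0.002
```

```bash
python3 -c "
from h import *
rel([.6003,.1646,.238])"
```

```text
t 19.1 pos [0.5998 0.1645 0.243 ] shift units [-0.    0.02  0.2 ] turn deg [-0.11  0.01 -0.03] F [-0.33 -0.45  0.3 ] q [-0.76  0.35  0.55  1.48 -0.18  1.37  0.06] g -0.0
```

>>> move_arm:
  moves:
    - [[0,0,0.1],[0,0,0],0]
    - [[0,0,0.1],[0,0,0],0]
    - [[0,0,0],[0,0,0],0]

```text
clock: 19.48
position: [0.6002, 0.1646, 0.2391]
ee_rot: [0.605, 0.796, -0.0, -0.0]
ft_force: [0.1, 0.1, 0.0]
grip_width: -0.002
```

>>> move_arm:
  moves:
    - [[0,0,0.04],[0,0,0],0]
    - [[0,0,0],[0,0,0],0]

```text
clock: 19.73
position: [0.6003, 0.1646, 0.2383]
ee_rot: [0.605, 0.796, 0.0, -0.0]
ft_force: [0.4, 0.8, 0.0]
grip_width: -0.0
```

>>> move_arm:
  moves:
    - [[0,0,0.04],[0,0,0],0]
    - [[0,0,0],[0,0,0],0]

```text
clock: 19.98
position: [0.6003, 0.1646, 0.2373]
ee_rot: [0.605, 0.796, 0.0, -0.0]
ft_force: [-0.2, -0.6, 0.3]
grip_width: -0.0
```

>>> move_arm:
  moves:
    - [[0,0,0.03],[0,0,0],0]
    - [[0,0,0],[0,0,0],0]

```text
clock: 20.23
position: [0.6003, 0.1646, 0.2365]
ee_rot: [0.605, 0.796, -0.0, -0.0]
ft_force: [-0.1, -0.0, -0.5]
grip_width: -0.004
```

>>> move_arm:
  moves:
    - [[0,0,0.03],[0,0,0],0]
    - [[0,0,0],[0,0,0],0]

```text
clock: 20.48
position: [0.6003, 0.1646, 0.2357]
ee_rot: [0.605, 0.796, -0.0, -0.0]
ft_force: [0.7, 0.8, 0.8]
grip_width: -0.002
```

>>> move_arm:
  moves:
    - [[0,0,0.03],[0,0,0],0]
    - [[0,0,0],[0,0,0],0]

```text
clock: 20.72
position: [0.6004, 0.1647, 0.2355]
ee_rot: [0.605, 0.796, 0.0, 0.0]
ft_force: [-1.8, -0.1, 4.3]
grip_width: -0.0
```

>>> move_arm:
  moves:
    - [[0,0,-0.4],[0,0,0],0]
    - [[0,0,-0.2],[0,0,0],0.4]
    - [[0,0,0],[0,0,0],0.4]
    - [[0,0,0],[0,0,0],0.4]

```text
clock: 21.22
position: [0.6002, 0.1646, 0.2498]
ee_rot: [0.605, 0.796, -0.0, -0.0]
ft_force: [-0.2, -0.2, -0.3]
grip_width: 0.4
```

>>> move_arm:
  moves:
    - [[0,0.03,0.6],[0,0,0],0.4]
    - [[0,0,0.6],[0,0,0],0.4]
    - [[0,0,0.6],[0,0,0],0.4]
    - [[0,0,0],[0,0,0],0.25]
    - [[0,0,0],[0,0,0],0.16]

```text
clock: 21.85
position: [0.6012, 0.1648, 0.2053]
ee_rot: [0.606, 0.796, 0.0, 0.0]
ft_force: [0.4, -0.1, 0.9]
grip_width: 0.163
```

>>> move_arm:
  moves:
    - [[0,0,0],[0,0,0],0.14]
    - [[0,0,0],[0,0,0],0.1]
    - [[0,0,0],[0,0,0],0.05]
    - [[0,0,0],[0,0,0],0]
    - [[0,0,0],[0,0,0],0]

```text
clock: 22.48
position: [0.6008, 0.1648, 0.2056]
ee_rot: [0.606, 0.796, 0.0, -0.0]
ft_force: [-5.9, -0.2, 5.8]
grip_width: 0.114
```

```bash
python3 -c "
from h import *
rel([.6003,.1646,.238])"
```

```text
t 22.48 pos [0.6008 0.1648 0.2056] shift units [-0.   -0.02 -1.3 ] turn deg [-0.01 -0.03 -0.04] F [-5.91 -0.19  5.84] q [-0.76  0.37  0.54  1.53 -0.19  1.3   0.07] g 0.11
```

>>> move_arm:
  moves:
    - [[0,0,-0.05],[0,0,0],0]
    - [[0,0,-0.05],[0,0,0],0]
    - [[0,0,0],[0,0,0],0]
    - [[0,0,0],[0,0,0],0]

```text
clock: 22.98
position: [0.6007, 0.1647, 0.207]
ee_rot: [0.606, 0.796, -0.0, -0.0]
ft_force: [-2.2, -1.9, -6.9]
grip_width: 0.115
```

>>> move_arm:
  moves:
    - [[0,0,-0.04],[0,0,0],0]
    - [[0,0,0],[0,0,0],0]
    - [[0,0,0],[0,0,0],0]

```text
clock: 23.35
position: [0.6008, 0.1647, 0.2085]
ee_rot: [0.605, 0.796, -0.0, -0.0]
ft_force: [-3.6, -2.1, -7.7]
grip_width: 0.116
```

>>> move_arm:
  moves:
    - [[0,0,0],[0,0,0],0.2]
    - [[0,0,0],[0,0,0],0.4]
    - [[0,0,0],[0,0,0],0.4]
    - [[0,0,-0.8],[0,0,0],0.4]
    - [[0,0,-0.8],[0,0,0],0.4]

```text
clock: 23.98
position: [0.6011, 0.1649, 0.2493]
ee_rot: [0.605, 0.796, 0.0, 0.0]
ft_force: [0.3, 0.3, 0.3]
grip_width: 0.4
```

>>> move_arm:
  moves:
    - [[0,0,-0.1],[0,0,0],0]
    - [[0,0,0],[0,0,0],0]
    - [[0,0,0],[0,0,0],0]
    - [[0,0,0.3],[0,0,0],0]
    - [[0,0,0],[0,0,0],0]

```text
clock: 24.6
position: [0.6005, 0.1647, 0.2423]
ee_rot: [0.605, 0.796, -0.001, -0.0]
ft_force: [-0.6, 0.6, -0.2]
grip_width: -0.002
```

```bash
python3 -c "
from h import *
rel([.6003,.1646,.239])"
```

```text
t 24.6 pos [0.6005 0.1647 0.2423] shift units [-0.   -0.01  0.13] turn deg [-0.1   0.01 -0.03] F [-0.58  0.65 -0.23] q [-0.76  0.35  0.55  1.48 -0.18  1.37  0.06] g -0.0
```

>>> move_arm:
  moves:
    - [[0,0,0.08],[0,0,0],0]
    - [[0,0,0.02],[0,0,0],0]
    - [[0,0,0],[0,0,0],0]

```text
clock: 24.98
position: [0.6011, 0.1648, 0.2411]
ee_rot: [0.605, 0.796, 0.0, 0.0]
ft_force: [-0.1, -0.5, 0.5]
grip_width: 0.002
```

>>> move_arm:
  moves:
    - [[0,0,0.02],[0,0,0],0]
    - [[0,0,0],[0,0,0],0]

```text
clock: 25.22
position: [0.601, 0.1648, 0.2406]
ee_rot: [0.605, 0.796, 0.0, -0.0]
ft_force: [-0.9, -0.9, 0.0]
grip_width: -0.001
```

>>> move_arm:
  moves:
    - [[0,0,0.02],[0,0,0],0]
    - [[0,0,0],[0,0,0],0]

```text
clock: 25.48
position: [0.601, 0.1648, 0.24]
ee_rot: [0.605, 0.796, 0.0, -0.0]
ft_force: [-0.0, 0.6, 0.4]
grip_width: -0.002
```

>>> move_arm:
  moves:
    - [[0,0,0.03],[0,0,0],0]
    - [[0,0,0],[0,0,0],0]

```text
clock: 25.72
position: [0.601, 0.1648, 0.2392]
ee_rot: [0.605, 0.796, 0.0, -0.0]
ft_force: [-0.5, 1.1, 0.2]
grip_width: 0.001
```

>>> move_arm:
  moves:
    - [[0,0,0.02],[0,0,0],0]
    - [[0,0,0],[0,0,0],0]

```text
clock: 25.98
position: [0.601, 0.1648, 0.2387]
ee_rot: [0.605, 0.796, -0.0, -0.0]
ft_force: [0.1, -0.5, -0.6]
grip_width: -0.002
```

>>> move_arm:
  moves:
    - [[0,0,0.02],[0,0,0],0]
    - [[0,0,0],[0,0,0],0]

```text
clock: 26.22
position: [0.601, 0.1648, 0.2383]
ee_rot: [0.605, 0.796, 0.0, -0.0]
ft_force: [0.8, -0.1, 0.1]
grip_width: -0.001
```

>>> move_arm:
  moves:
    - [[0,0,0.02],[0,0,0],0]
    - [[0,0,0],[0,0,0],0]

```text
clock: 26.48
position: [0.6011, 0.1649, 0.2381]
ee_rot: [0.605, 0.796, 0.0, 0.0]
ft_force: [-1.1, -0.1, 3.0]
grip_width: 0.003
```

>>> move_arm:
  moves:
    - [[0,0,0.015],[0,0,0],0]
    - [[0,0,0],[0,0,0],0]

```text
clock: 26.72
position: [0.6011, 0.1649, 0.2379]
ee_rot: [0.605, 0.796, 0.0, 0.0]
ft_force: [-1.5, -0.6, 5.5]
grip_width: 0.0
```

The probe touches the plate's top at z≈0.238, which puts the stop's top at about 221 mm, on target. Retreating.

>>> move_arm:
  moves:
    - [[0,0,-0.3],[0,0,0],0]
    - [[0,0,-0.9],[0,0,0],0]
    - [[0.5,-0.3,-1],[0,0,0],0]
    - [[1,-0.5,-0.5],[0,0,0],0]
    - [[1,-0.5,0],[0,0,0],0]

```text
clock: 27.35
position: [0.553, 0.2168, 0.3063]
ee_rot: [0.606, 0.796, 0.001, 0.0]
ft_force: [-0.2, 1.2, 0.2]
grip_width: -0.003
```

>>> move_arm:
  moves:
    - [[1,-0.5,0],[0,0,0],0]
    - [[1,-0.5,0],[0,0,0],0]
    - [[1,-0.5,0],[0,0,0],0]
    - [[0,0,0],[0,0,0],0]
    - [[0,0,0],[0,0,0],0]

```text
clock: 27.98
position: [0.4974, 0.2779, 0.3051]
ee_rot: [0.606, 0.796, 0.0, 0.0]
ft_force: [0.1, -0.7, 0.4]
grip_width: -0.002
```

Run:
```python
from h import *
rel([.6003,.1646,.239])
t=camera('top')[:,:,::-1];s=camera('side')[:,:,::-1]
c=lambda i,x,y:cv2.resize(i[y:y+150,x:x+100],(400,600),interpolation=cv2.INTER_CUBIC)
h=cv2.imread('pics/side_held.png')
cv2.imwrite('pics/fin.png',np.hstack([c(s,255,165),c(h,255,165)]))
t0=cv2.imread('pics/top0.png');m=(cv2.absdiff(t,t0).max(2)>60).astype(np.uint8)
m=cv2.morphologyEx(m,cv2.MORPH_OPEN,np.ones((2,2)));_,_,st,_=cv2.connectedComponentsWithStats(m);print(st[1:][st[1:,4]>8])
```

```text
t 27.98 pos [0.4974 0.2779 0.3051] shift units [-5.46  2.76  2.65] turn deg [ 0.02  0.02 -0.07] F [ 0.09 -0.72  0.4 ] q [-1.    0.18  0.48  1.52 -0.08  1.46 -0.25] g -0.0
[[ 147  186   24   29  302]
 [ 136  195    3    7   14]
 [ 164  211   11    7   47]
 [ 227  214    6    8   27]
 [ 272  214    9    4   18]
 [ 165  216   70  128 2303]
 [ 151  218    8    9   53]
 [ 274  219   14    6   29]
 [  67  229   19   55  218]
 [ 155  228   38   61  497]
 [ 145  231    3    6   15]
 [ 168  235    6    9   21]
 [  83  236   65   49 1193]
 [ 146  239   11   11   70]
 [ 132  250   50   46  620]
 [ 127  267    5    2   10]
 [ 226  266   34   19  107]
 [ 149  277    7    8   37]
 [  60  279   46   73 1699]
 [ 222  278   37   13  113]
 [  61  282    4    8   20]
 [ 143  282    5    7   28]
 [ 148  286    8   11   43]
 [ 261  286    4    5   18]
 [ 266  286    4    5   13]
 [ 198  311    4    4   10]
 [ 106  328    5    7   17]
 [ 103  331   69   34  967]
 [ 235  344   30   53  350]
 [  89  346   26   23  255]
 [ 178  347   20   13   46]
 [ 191  387   20   33  104]
 [ 261  401   17   19  140]]
```

View pics/fin.png

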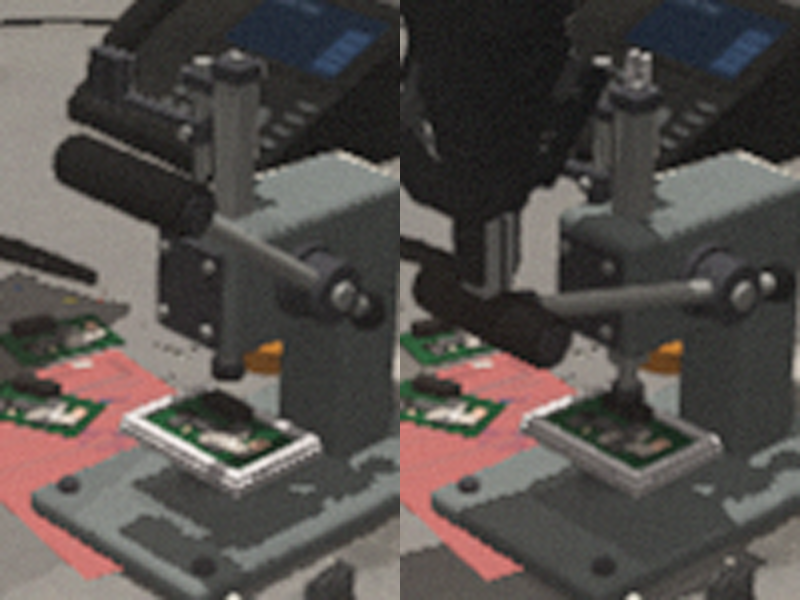

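Run:
```python
from h import *
p=proj('side',[[.6255,.075,.25],[.6255,.075,.2348],[.619,.098,.236],[.619,.098,.2208],[.619,.098,.221],[.619,.098,.209],[.600,.1645,.238]]);print((p-[255,165])*4)
# measured cap drop by template match on crop
s=cv2.imread('pics/side0.png');h=cv2.imread('pics/side_held.png')
b=s[196-0:214,305:326]
x,y=map(int,p[0]);
for a,bq in ((x-7,y-6),):
    T=s[bq:bq+14,a:a+16];r=cv2.matchTemplate(h[bq-5:bq+40,a-3:a+19],T,cv2.TM_CCOEFF_NORMED);print(cv2.minMaxLoc(r),'exp',p[1]-p[0])
hand_in
```

```text
[[238.68605745  73.88827383]
 [237.75114441 103.11751991]
 [203.39668363  88.47365887]
 [202.68775323 117.00117233]
 [202.69702745 116.62797557]
 [202.14308758 138.91863656]
 [109.37497107  51.28585905]]
(-0.3155512809753418, 0.6904484033584595, (0, 18), (3, 12)) exp [-0.23372826  7.30731152]
```

```bash
python3 -c "
from workcell import *
print(hand_in())"
```

```text
the job is handed in; nothing more can be done
None
```

The depth stop is set: the collar's top stands about 221 mm above the bench, level with where the finger's underside was. The job was handed in at about 28 s.

- **Press stroke:** I pushed the T-grip down with the closed fingers. The resistance started to firm up at about 14.4 mm of ram travel. I held it for about 0.7 s at 15.2 mm with roughly 6.5 N at the grip. That puts the finger's underside at about 220.8 mm held, or 221.6 mm at first contact.
- **Lever and collar:** I let the lever all the way back up, then slid the collar up in two grips of the thumb plate, let go and retreated.
- **Height check:** After the second grip I touched the plate's top lightly. It stood at 238.0 ± 0.3 mm, so the collar top is at about 221 mm. That last touch reached about 5.5 N, close to the 6 N the collar slides at, so it may have moved by a few tenths of a millimetre.
- **Picture checks:** The final side picture shows the lever up, the board in its nest, and the plate's top within about 1 px of where it should be. The ram's drop measured in the held picture was 7 px against 7.3 px expected.
- **Check that failed:** The before/after comparison of the top pictures was useless, because the arm and its shadow covered the area left of the press. The spare boards and the brush look unmoved in the side pictures. I did not check the pliers separately, but the arm never came near them.

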